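# Pack the last half bottle and slide the case lid home

### The job

Gently lay the standing half bottle down (it is glass: do not drop it) in the wooden case with the two that already lie there, its neck pointing the same way as theirs, shifting them apart as needed, so that all three lie flat on the floor of the case and nothing stands above the rim. Then slide the case's lid over them until it is fully shut, and let go. Do not knock over the pump, the wine glass, the stopper or the price tag.

Things in the scene. Friction and masses are not known exactly. Their poses are not given: they have to be found in the camera images.
- case: open wooden wine case, fixed to the counter; outside 286 (x) x 212 (y) x 85 mm high. Origin: centre of its underside. +x points away from the robot (end of the bottles' bases), -x to the robot (end of the necks), +y to the left (side where the lid enters). Its three bottles leave 12 mm of free width in all.
- case_floor (a point): centre of the case's inner floor, 8 mm above the counter; inside 262 (x) x 190 mm (y). The end boards (12 mm thick) and the -y side board (11 mm) rise 77 mm above this floor and are grooved for the lid, the +y side board 62 mm. The lid's underside runs 63.5 mm above the floor: a lying bottle, 59 mm thick, clears it by 4 mm. Axes as the case's.
- lid (a joint): sliding lid of the case, m: 0 fully shut, 0.165 drawn out towards the case's +y as far as it goes. Starts nearly drawn out, still covering the strip of the case beyond y = about +55 mm. Slides stiffly (1.5 N and a little damping), stays where it is left, and is stopped by anything that stands proud.
- lid_edge (a point): middle of the lid's outer (+y) edge, half-way up its 6 mm thickness, 74.5 mm above the counter; the edge is 270 mm long along the case's x. Pushing here (or on the batten) towards the case's -y shuts the lid. Site axes as the case's.
- lid_batten (a point): centre of the grip batten on top of the lid, 150 mm (x) x 12 mm (y) x 10 mm high, top 87.5 mm above the counter, 12 mm in from the outer edge
- third_bottle_mid (a point): centre (half-way up) of the standing half bottle to pack: gold cap, 245 mm tall, 0.66 kg +-30 %. Own z axis from base to neck. Body 59 mm diameter to 135 mm from its flat base, shoulder 48 mm to 160 mm, neck and cap 31 mm from 160 to 245 mm; centre of mass 93 mm from the base. Inside the case only the neck leaves room for fingers, some 29 mm on either side.
- third_bottle_top (a point): centre of that bottle's upper end (245 mm from its base)
- left_bottle_mid (a point): centre (half its length) of the half bottle (247 mm long, black cap, otherwise like the standing one) that lies in the case on its +y side, neck towards -x. Lies loose and rolls; own z axis from base to neck. The gap between the two lying bottles' bodies is 24 to 53 mm at the start, too narrow for the third.
- left_bottle_top (a point): centre of the upper (neck) end of that bottle
- right_bottle_mid (a point): centre of the half bottle (243 mm long, red cap, otherwise the same) lying in the case on its -y side, neck towards -x, loose
- right_bottle_top (a point): centre of the upper (neck) end of that bottle
- pump: bystander: white and black vacuum pump standing on the counter, 52 mm diameter, 120 mm high, origin at its underside; may stand on either side of the standing bottle. Leave it standing.
- wine_glass: bystander: tasting glass with red wine, 66 mm diameter, 157 mm high, origin at its underside. Leave it standing.
- stopper: bystander: black and silver bottle stopper standing on its knob, 35 mm diameter, 58 mm high, origin at its underside. Leave it standing.
- price_tag_1: bystander: slate price tag on an oak foot in front of the case, 22 x 66 x 56 mm, origin at its underside. Leave it standing.
Things that resemble listed ones, but are neither listed nor needed, are in the scene too. What is shaped like the part that bears third_bottle_mid but green or orange is not meant.

How it is judged:
On the way:
1. the third bottle lies in the case with the other two, all flat below the rim and the third one let go of, before the lid is shut (angle between left_bottle_mid's own z axis and vertical between 1.5 and 1.64 rad and z of left_bottle_mid in the frame of case between 0.033 and 0.041 m and y of left_bottle_mid in the frame of case between -0.07 and 0.07 m and x of left_bottle_top in the frame of case between -0.134 and -0.105 m and angle between right_bottle_mid's own z axis and vertical between 1.5 and 1.64 rad and z of right_bottle_mid in the frame of case between 0.033 and 0.041 m and y of right_bottle_mid in the frame of case between -0.07 and 0.07 m and x of right_bottle_top in the frame of case between -0.134 and -0.105 m and angle between third_bottle_mid's own z axis and vertical between 1.5 and 1.64 rad and z of third_bottle_mid in the frame of case between 0.033 and 0.041 m and y of third_bottle_mid in the frame of case between -0.07 and 0.07 m and x of third_bottle_top in the frame of case between -0.134 and -0.105 m and contact force between the fingers and third_bottle below 0.05 N and value of joint lid above 0.05 m), for 0.2 s.
At the end, for the whole second after the job is handed in: The lid is shut to within 4 mm; all three half bottles lie in the case within about 4 degrees of level, their centres within 4 mm of the height of a bottle lying on the case's floor, between the case's side boards, all necks at the -x end, and at rest (angle between left_bottle_mid's own z axis and vertical between 1.5 and 1.64 rad and z of left_bottle_mid in the frame of case between 0.033 and 0.041 m and y of left_bottle_mid in the frame of case between -0.07 and 0.07 m and x of left_bottle_top in the frame of case between -0.134 and -0.105 m and angle between right_bottle_mid's own z axis and vertical between 1.5 and 1.64 rad and z of right_bottle_mid in the frame of case between 0.033 and 0.041 m and y of right_bottle_mid in the frame of case between -0.07 and 0.07 m and x of right_bottle_top in the frame of case between -0.134 and -0.105 m and angle between third_bottle_mid's own z axis and vertical between 1.5 and 1.64 rad and z of third_bottle_mid in the frame of case between 0.033 and 0.041 m and y of third_bottle_mid in the frame of case between -0.07 and 0.07 m and x of third_bottle_top in the frame of case between -0.134 and -0.105 m and value of joint lid below 0.004 m and linear speed of each of left_bottle, right_bottle, third_bottle below 0.03 m/s); the robot touches nothing.
It fails at once if the third bottle is dropped or banged against the case (contact force between third_bottle and case above 120 N).
It fails at once if the pump is knocked over (angle between pump's own z axis and vertical above 0.5 rad).
It fails at once if the wine glass is knocked over (angle between wine_glass's own z axis and vertical above 0.5 rad).
It fails at once if the stopper is knocked over (angle between stopper's own z axis and vertical above 0.5 rad).
It fails at once if the price tag is knocked over (angle between price_tag_1's own z axis and vertical above 0.5 rad).
It also fails if it takes over 72 s, if anything falls off the work surface, if the arm or the gripper's body presses on something with over 40 N, if the wrist force passes 120 N, or if a joint passes its speed limit or range.

### The arm

A 6-joint arm with a two-finger parallel gripper is mounted at the origin on a cart in front of the work surface, level with it; the furniture and walls round the work are solid. World frame = base frame: x ahead of the robot, y to its left, z up, the work surface at z = 0. Lengths are in m, angles in rad, forces in N, time in s.
With the tool pointing down it reaches from about 0.35 to 0.875 m from the base axis. Payload 15.5 kg.
Tool frame: the origin (TCP) lies midway between the tips of the shut fingers; the grasp point (between the pads) lies behind it (manip.grip_point_offset is the z of the grasp point in the tool frame, in m); z points along the fingers, y is the direction in which the jaws open and shut (so a half turn about z gives the same grasp; the last joint's range is limited). The gripper opens to 85 mm and grips with 20 to 120 N. Pads are 22 mm wide; open, the fingers measure 114 mm over their backs; the gripper's body (76 mm by 85 mm) begins 54 mm behind the grasp point. The pads swing forward as they close: fully open they stand 13 mm farther back than shut.
Start: joints at [1.016, 0.494, 1.345, -0, 1.302, -0.096], TCP at [0.277, 0.56, 0.231] pointing down, gripper open.
Joint ranges: [-2.91, 2.91], [-0.82, 2.16], [0.22, 2.67], [-1.22, 4.37], [0.12, 2.79], [-3.08, 3.08]. Speed limits (rad/s): [1.89, 1.89, 2.57, 3.01, 3.01, 3.01].

### API

Orientations are given as a unit quaternion [x, y, z, w].
In Python, from rig import manip, eoat, telemetry, eyes gives the robot as it stands. Calls block until the motion is done:
- manip.goto(position, orientation): joint-space move of the TCP to a pose.
- manip.servo_line(position, rotation=None, vel=0.15): straight line of the TCP; rotation=None keeps the orientation; vel is the mean speed in m/s.
- manip.movej(angles): joint-space move.
- eoat.open_jaws() and eoat.grasp(effort=None): open the fingers fully, or close them until they stop; effort is the grip in N (None keeps the last).
- manip.sleep(seconds).
- manip.ik(position, orientation): joint angles nearest the present ones, or None.
- telemetry.get_obs(): the state.
- eyes.read_camera(name): name is "scene" or "top"; returns (picture, depth): 480x640x3 uint8, blue, green, red; 480x640 float32, m along the optical axis (not along the pixel's ray), 0 where there is no reading.
- eyes.camera_params(name): a dict with "mtx" (3x3 intrinsics, pixels), "R" (3x3) and "t" (3): a world point X has camera coordinates R X + t. Camera axes: x right, y down, z forward; pixel columns grow to the right and rows downward; lengths in m; the calibration is good to about 2 mm. A picture is of the moment at which its call begins. camera_params takes no time and is no camera call.
A pose or a line that the arm cannot do raises manip.PlanningError and nothing moves.
- manip.hand_in(): hands the job in, once; it reports no verdict.
The state is a dict: "time": time; "joint_pos": joint angles; "qvel": joint speeds; "joint_efforts": joint torques, N m; "ee_pos": TCP position; "tcp_rot": TCP orientation; "force": force on the tool from outside, world axes, zero at the start; "wrist_torque": the same for the moment, N m; "finger_gap": opening from 0.0 (shut) to 1.0 (fully open).
Only numpy, scipy, OpenCV 4.12 (cv2) and the standard library are available. Lean on these libraries where they do the work, as an engineer would, in place of code of your own. Each camera call takes 0.05 s, during which the arm holds its last target.

## Working session

There is one attempt and no reset: what is moved stays moved. The work goes in short steps, each a Python script; the robot and the scene stay as the last script left them, time stands still between calls to the robot, and variables do not carry over. Pictures are saved under pics/ and viewed, and the job is handed in when it is done.

```bash
ls; mkdir -p pics; python3 - <<'E'
from rig import manip,eoat,telemetry,eyes
import cv2,numpy as np
for n in("scene","top"):
    p,d=eyes.read_camera(n); cv2.imwrite(f"pics/{n}0.png",p); np.save(f"pics/{n}0.npy",d)
    c=eyes.camera_params(n); print(n,c, -c["R"].T@c["t"])
o=telemetry.get_obs();print(o);print(manip.grip_point_offset)
E
```

```text
pics
scene {'mtx': array([[533.11237082,   0.        , 321.65797705],
       [  0.        , 533.11237082, 240.09330411],
       [  0.        ,   0.        ,   1.        ]]), 'R': array([[ 0.62518912, -0.7804652 ,  0.00355496],
       [-0.36308079, -0.29487064, -0.88386857],
       [ 0.69087692,  0.55129427, -0.46772183]]), 't': array([-0.41360546,  0.29806112,  0.9472455 ])} [-0.28762815 -0.75712621  0.70796461]
top {'mtx': array([[520.45728212,   0.        , 323.6238096 ],
       [  0.        , 520.45728212, 234.94995846],
       [  0.        ,   0.        ,   1.        ]]), 'R': array([[-0.01464667, -0.99969893,  0.01968573],
       [-0.98632441,  0.01121275, -0.16443366],
       [ 0.16416343, -0.02182492, -0.98619169]]), 't': array([-0.14614189,  0.55430921,  1.1625035 ])} [ 0.35374766 -0.12694167  1.24047529]
{'time': 0.1, 'joint_pos': array([ 1.01548909e+00,  4.94130295e-01,  1.34605129e+00, -2.70197982e-06,
        1.30252892e+00, -9.54672758e-02]), 'qvel': array([-0.00097714, -0.00068907, -0.0021426 ,  0.00049808, -0.00125975,
        0.00101596]), 'joint_efforts': array([ 2.37539796e-03, -8.83580804e+01, -3.84566295e+01,  6.54970972e-05,
        4.95442946e-03, -1.28468532e-04]), 'ee_pos': array([0.2771857 , 0.55981037, 0.2307602 ]), 'tcp_rot': array([ 2.27899224e-01,  9.73684565e-01, -5.30013049e-04, -1.77440694e-04]), 'force': array([-0.50142728,  0.17565482,  0.32453214]), 'wrist_torque': array([0.03387674, 0.00572074, 0.00935397]), 'finger_gap': 1.0035633732030733}
-0.0187
```

View pics/scene0.png

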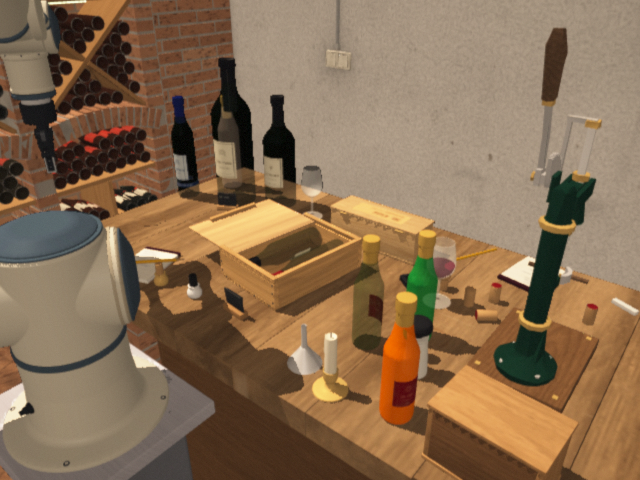

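View pics/top0.png

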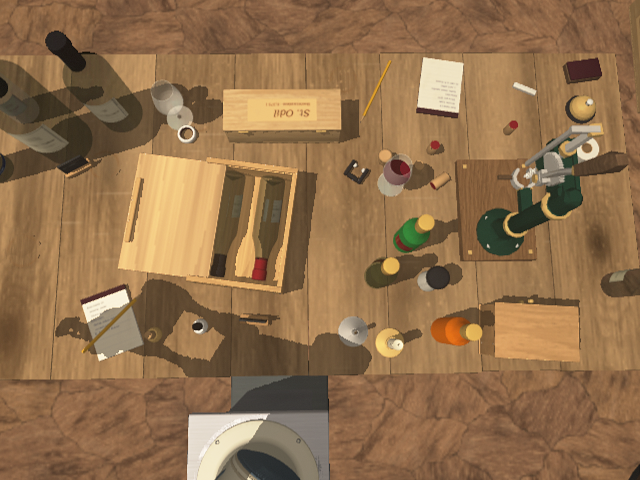

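The scene view shows the dark olive bottle with the gold cap at about (370,290), with the green bottle and the pump to its right. The case is at about (290,250) with its lid drawn out. In the top view the case spans about (125-300, 155-290), the target bottle is at about (385,270), the pump at (432,278) and the green bottle at (412,235).

```bash
cat > h.py <<'E'
import numpy as np
from rig import manip,eoat,telemetry,eyes
import cv2
def ray(n,u,v,z):
    c=eyes.camera_params(n);C=-c["R"].T@c["t"]
    d=c["R"].T@np.linalg.inv(c["mtx"])@np.array([u,v,1.]);return C+d*(z-C[2])/d[2]
def proj(n,X):
    c=eyes.camera_params(n);p=c["mtx"]@(c["R"]@np.array(X,float)+c["t"]);return p[:2]/p[2]
def cloud(n,d):
    c=eyes.camera_params(n);v,u=np.mgrid[:480,:640]
    P=np.linalg.inv(c["mtx"])@np.stack([u.ravel(),v.ravel(),np.ones(u.size)])*d.ravel()
    return (c["R"].T@(P-c["t"][:,None])).T.reshape(480,640,3)
def crop(p,name,x0,y0,x1,y1,s):
    cv2.imwrite(name,cv2.resize(p[y0:y1,x0:x1],None,fx=s,fy=s,interpolation=cv2.INTER_CUBIC))
E
python3 - <<'E'
from h import *
p=cv2.imread("pics/top0.png")
crop(p,"pics/c1.png",110,140,310,290,4)
crop(p,"pics/c2.png",330,130,480,300,3.5)
W=cloud("top",np.load("pics/top0.npy"))
for u,v in [(170,220),(215,220),(300,225),(290,285),(258,265),(218,264),(262,240),(232,200),(268,200),(250,230),(385,265),(390,267)]: print(u,v,W[v,u].round(4))
E
```

```text
170 220 [0.585  0.1938 0.0802]
215 220 [0.5846 0.0932 0.0771]
300 225 [ 0.5846 -0.0976  0.004 ]
290 285 [ 0.4407 -0.0727 -0.0015]
258 265 [ 0.4838 -0.0019  0.0506]
218 264 [0.487  0.089  0.0525]
262 240 [ 0.5394 -0.0122  0.0648]
232 200 [0.6335 0.0573 0.0654]
268 200 [ 0.6319 -0.0259  0.0684]
250 230 [0.5725 0.0219 0.0105]
385 265 [ 0.4594 -0.2662  0.2455]
390 267 [ 0.4551 -0.2753  0.2488]
```

View pics/c1.png

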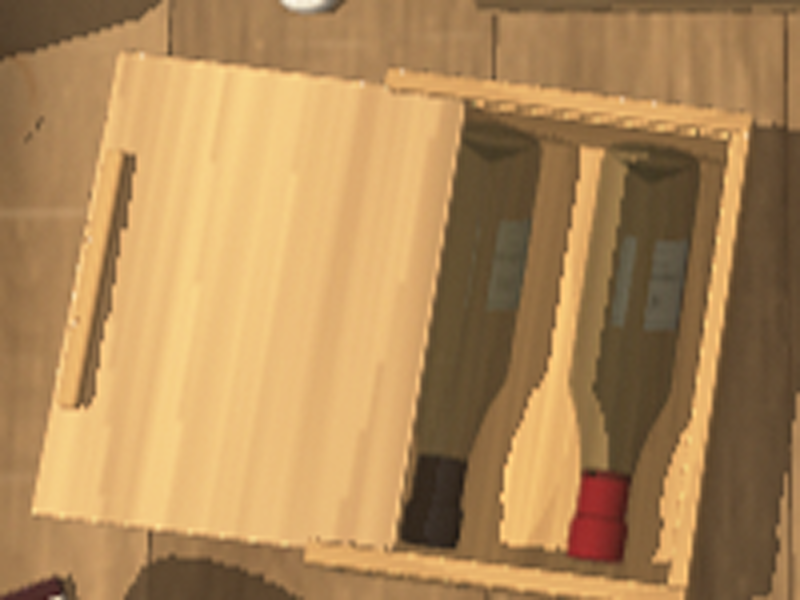

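View pics/c2.png

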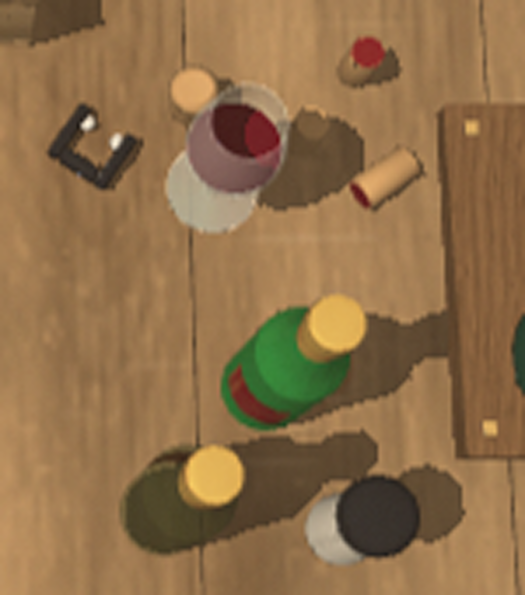

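```bash
python3 - <<'E'
from h import *
def c(u,v): return 110+u/4.,140+v/4.
A=ray("top",*c(750,117),.085);B=ray("top",*c(686,597),.085);C=ray("top",*c(387,71),.085);D=ray("top",*c(306,546),.085)
print("corners",A.round(4),B.round(4),C.round(4),D.round(4))
print(np.linalg.norm(A-B),np.linalg.norm(A-C),np.linalg.norm(C-D),np.linalg.norm(B-D))
cen=(A+B+C+D)/4; print(cen)
for p,q in((B,A),(D,C)): print("yaw x",np.degrees(np.arctan2(*(q-p)[1::-1])))
for p,q in((A,C),(B,D)): print("yaw y",np.degrees(np.arctan2(*(q-p)[1::-1]))-90)
# lid
for q in [(120,54),(33,515),(463,100),(397,548)]: print("lid",ray("top",*c(*q),.0775).round(4))
W=cloud("top",np.load("pics/top0.npy"))
S=cloud("scene",np.load("pics/scene0.npy"))
# third bottle: cap top
p=cv2.imread("pics/top0.png");hsv=cv2.cvtColor(p,cv2.COLOR_BGR2HSV)
for n,w in(("top",W),("scene",S)):
  m=(w[...,2]>.02)&(w[...,2]<.3)&(w[...,0]>.3)&(w[...,0]<.6)&(w[...,1]<-.15)&(w[...,1]>-.45)
  k,l,st,ce=cv2.connectedComponentsWithStats(m.astype(np.uint8))
  for i in range(1,k):
    if st[i,4]>60:
      P=w[l==i]; print(n,st[i],P.min(0).round(3),P.max(0).round(3))
m=W[...,2]>.235
m&=(W[...,1]<-.2)&(W[...,1]>-.4)&(W[...,0]<.6)&(W[...,0]>.3)&(W[...,2]<.26)
k,l,st,ce=cv2.connectedComponentsWithStats(m.astype(np.uint8))
for i in range(1,k):
  if st[i,4]>20: print("cap",ce[i],st[i,4],ray("top",*ce[i],.245).round(4))
E
```

```text
corners [ 0.6998 -0.0947  0.085 ] [ 0.4255 -0.0577  0.085 ] [0.729  0.1134 0.085 ] [0.4564 0.152  0.085 ]
0.2767183506125823 0.2102029353526764 0.27522101858210296 0.21188113288436872
[0.57767973 0.02824943 0.085     ]
yaw x -7.699619937560658
yaw x -8.046357839712515
yaw y -7.9818181703119535
yaw y -8.385861760070838
lid [0.7429 0.2687 0.0775]
lid [0.4763 0.3053 0.0775]
lid [0.7136 0.0709 0.0775]
lid [0.4553 0.1033 0.0775]
top [ 393  214   42   38 1014] [ 0.514 -0.377  0.021] [ 0.573 -0.319  0.251]
top [364 256  36  32 831] [ 0.43  -0.305  0.021] [ 0.49  -0.247  0.251]
top [419 265  31  25 590] [ 0.422 -0.424  0.021] [ 0.472 -0.373  0.126]
top [ 432  316   50   29 1127] [ 0.302 -0.45   0.02 ] [ 0.361 -0.399  0.252]
top [343 320  21  21 269] [ 0.311 -0.242  0.02 ] [ 0.356 -0.195  0.093]
top [386 337  17  10 139] [ 0.3   -0.314  0.031] [ 0.317 -0.289  0.132]
scene [ 379  230   59  189 5075] [ 0.3  -0.45  0.02] [ 0.559 -0.324  0.248]
scene [ 352  235   32  110 2664] [ 0.425 -0.311  0.02 ] [ 0.479 -0.252  0.248]
scene [294 324  22  39 390] [ 0.309 -0.243  0.02 ] [ 0.351 -0.204  0.092]
scene [325 333  13  52 196] [ 0.3  -0.32  0.02] [ 0.316 -0.292  0.13 ]
cap [425.2832618  221.95708155] 233 [ 0.5429 -0.3481  0.245 ]
cap [390.35864979 265.08860759] 237 [ 0.4592 -0.2766  0.245 ]
```

```bash
python3 - <<'E'
from h import *
p=cv2.imread("pics/top0.png")
crop(p,"pics/c3.png",180,255,300,300,6.5)
p=cv2.imread("pics/scene0.png");crop(p,"pics/c4.png",180,190,370,310,4.2)
W=cloud("top",np.load("pics/top0.npy"))
m=(W[...,2]>.079)&(W[...,2]<.092)&(W[...,0]>.4)&(W[...,0]<.76)&(W[...,1]>-.12)&(W[...,1]<.2)
v,u=np.nonzero(m); print(len(u)); 
a=np.radians(-8);R=np.array([[np.cos(a),-np.sin(a)],[np.sin(a),np.cos(a)]])
P=(W[m][:,:2]-[.5777,.0282])@R
print(P.min(0),P.max(0))
E
```

```text
3988
[-0.14438941 -0.10498435] [0.1423175  0.18974991]
```

View pics/c3.png

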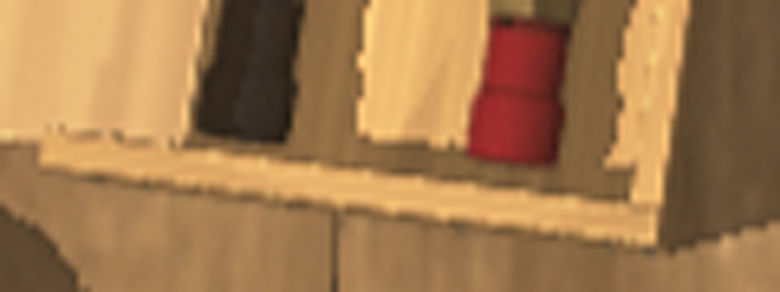

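View pics/c4.png

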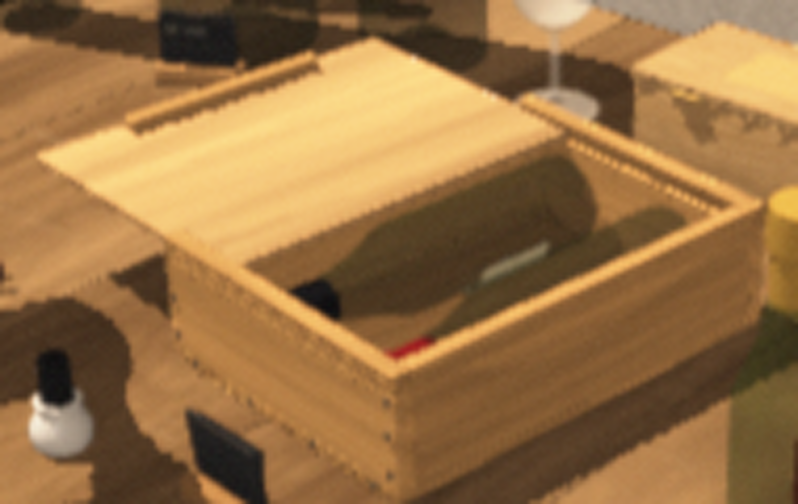

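```bash
python3 - <<'E'
from h import *
from scipy.optimize import least_squares
A=ray("top",*(297.5,169.3),.085);B=ray("top",281.1,292.7,.085);C=ray("top",206.8,157.8,.085);D=ray("top",186.2,280.4,.085)
print([np.linalg.norm(x) for x in (A-B,A-C,C-D,B-D)],((A+B+C+D)/4).round(4))
ths=[np.degrees(np.arctan2(*(q-p)[1::-1])) for p,q in((B,A),(D,C))]+[np.degrees(np.arctan2(*(q-p)[1::-1]))-90 for p,q in((A,C),(B,D))]
print(ths)
print("scene",ray("scene",274.8,280,.085).round(4),ray("scene",361.4,238.1,.085).round(4),ray("scene",219.3,246,.085).round(4),"vs",B.round(4),A.round(4),D.round(4))
a=np.radians(np.mean(ths));c0=((A+B+C+D)/4)[:2]
R=np.array([[np.cos(a),-np.sin(a)],[np.sin(a),np.cos(a)]])
for n in("top","scene"):
  W=cloud(n,np.load(f"pics/{n}0.npy")).copy()
  W[...,:2]=(W[...,:2]-c0)@R
  m=(abs(W[...,0])<.128)&(abs(W[...,1])<.09)&(W[...,2]>.03)&(W[...,2]<.071)
  P=W[m];print(n,len(P))
  for nm,lo,hi in(("left",.0,.09),("right",-.09,.0)):
    for xr,r in(((0.0,.12),.0295),((-.125,-.06),.0155)):
      q=P[(P[:,0]>xr[0])&(P[:,0]<xr[1])&(P[:,1]>lo)&(P[:,1]<hi)]
      if len(q)<20: print(nm,"few");continue
      f=lambda s:np.hypot(q[:,1]-s[0]-s[1]*(q[:,0]-np.mean(xr)),q[:,2]-s[2])-r
      s=least_squares(f,[q[:,1].mean(),0,.0375],loss="soft_l1",f_scale=.002);print(n,nm,xr,s.x.round(4),np.std(f(s.x)).round(4),len(q),"xmin",q[:,0].min().round(4))
E
```

```text
[np.float64(0.28422676520815016), np.float64(0.21008609264650738), np.float64(0.2837006248209448), np.float64(0.21125971528366927)] [0.5736 0.0285 0.085 ]
[np.float64(-7.676221052277023), np.float64(-7.912541072166285), np.float64(-7.985886904534823), np.float64(-8.127518855114175)]
scene [ 0.4223 -0.06    0.085 ] [ 0.704  -0.0938  0.085 ] [0.4508 0.152  0.085 ] vs [ 0.418  -0.0568  0.085 ] [ 0.6997 -0.0947  0.085 ] [0.4478 0.1524 0.085 ]
top 4065
top left (0.0, 0.12) [ 0.0492 -0.0036  0.0388] 0.0019 993 xmin 0.0002
top left (-0.125, -0.06) [0.0497 0.0297 0.0382] 0.0026 365 xmin -0.1204
top right (0.0, 0.12) [-0.046  -0.0006  0.0389] 0.0017 1240 xmin 0.0
top right (-0.125, -0.06) [-0.0457  0.0042  0.0385] 0.0023 340 xmin -0.1165
scene 1882
scene left (0.0, 0.12) [ 0.0478 -0.0066  0.039 ] 0.0021 761 xmin 0.0001
scene left (-0.125, -0.06) [ 0.0487 -0.0146  0.0375] 0.0022 124 xmin -0.1003
scene right (0.0, 0.12) [-0.047  -0.0008  0.039 ] 0.0016 325 xmin 0.0003
scene right (-0.125, -0.06) [-0.0499  0.027   0.0386] 0.0013 41 xmin -0.0985
```

```bash
cat >> h.py <<'E'
from scipy.spatial.transform import Rotation as Ro
CX=np.array([.5755,.0278,0]);YAW=np.radians(-7.95)
xc=np.array([np.cos(YAW),np.sin(YAW),0]);yc=np.array([-np.sin(YAW),np.cos(YAW),0]);Z=np.array([0,0,1.])
def case(x,y,z): return CX+x*xc+y*yc+z*Z
GO=-manip.grip_point_offset
def quat(z,y): 
    x=np.cross(y,z);return Ro.from_matrix(np.stack([x,y,z],1)).as_quat()
# bottle neck dir n (unit), horizontal-ish ref a: tool z given bottle neck dir n and approach a (perp n), angle d
def tool(n,a,d,s):
    z=np.cos(d)*a-np.sin(d)*n; y=s*np.cross(n,a); return z,y
def tcp_for(n,a,d,s,grip,extra=0):
    z,y=tool(n,a,d,s); return grip+(GO+extra)*z, quat(z,y)
E
python3 - <<'E'
from h import *
W=cloud("top",np.load("pics/top0.npy"));S=cloud("scene",np.load("pics/scene0.npy"))
from scipy.optimize import least_squares
for n,w in(("top",W),("scene",S)):
  for zr,r in(((.165,.235),.0155),((.03,.13),.0295)):
    m=(np.hypot(w[...,0]-.458,w[...,1]+.277)<.04)&(w[...,2]>zr[0])&(w[...,2]<zr[1]);q=w[m]
    s=least_squares(lambda s:np.hypot(q[:,0]-s[0],q[:,1]-s[1])-r,[.458,-.277],loss="soft_l1",f_scale=.002);print(n,zr,s.x.round(4),len(q))
bp=np.array([.459,-.277,0])
for s in(1,-1):
  for d in(0,10,20,30):
    for az in(-60,-31,-15,0,20,40):
      a=np.array([np.cos(np.radians(az)),np.sin(np.radians(az)),0])
      p,q=tcp_for(Z,a,np.radians(d),s,bp+.178*Z);j=manip.ik(p,q)
      p0,_=tcp_for(Z,a,np.radians(d),s,bp+.178*Z,-.09);j0=manip.ik(p0,q)
      if j is not None and j0 is not None: print("grasp",s,d,az,np.round(j,2),np.round(j0,2))
    p,q=tcp_for(-xc,-Z,np.radians(d),s,case(-.055,0,.0375));j=manip.ik(p,q);print("  place",s,d,None if j is None else np.round(j,2))
E
```

```text
top (0.165, 0.235) [ 0.4587 -0.276 ] 167
top (0.03, 0.13) [ 0.4598 -0.2772] 148
scene (0.165, 0.235) [ 0.4584 -0.2797] 594
scene (0.03, 0.13) [ 0.4591 -0.2791] 1236
grasp 1 0 -60 [-0.21  1.17  2.36  4.02  1.83  1.87] [0.06 1.27 2.46 4.32 1.82 2.1 ]
grasp 1 0 0 [-1.29  1.15  2.33  1.84  1.66  1.25] [-1.6   1.22  2.41  1.55  1.56  1.08]
grasp 1 0 20 [-1.32  1.02  2.06  1.48  1.58  1.63] [-1.53  1.02  2.05  1.26  1.59  1.64]
grasp 1 0 40 [-1.26  1.    1.79  1.2   1.7   1.9 ] [-1.41  1.    1.71  1.07  1.78  1.94]
  place 1 0 [-0.05  0.66  1.79 -0.    0.68  1.66]
grasp 1 10 -60 [-0.22  1.    2.38  3.95  1.56  1.74] [0.04 1.03 2.49 4.2  1.58 1.9 ]
grasp 1 10 0 [-1.27  0.98  2.35  1.89  1.45  1.39] [-1.57  0.99  2.44  1.62  1.4   1.28]
grasp 1 10 20 [-1.31  0.89  2.08  1.46  1.41  1.74] [-1.52  0.85  2.07  1.25  1.46  1.78]
grasp 1 10 40 [-1.25  0.89  1.81  1.15  1.57  1.98] [-1.4   0.87  1.73  1.03  1.67  2.03]
  place 1 10 [-0.04  0.64  1.93 -0.05  0.4   1.71]
grasp 1 20 -60 [-0.26  0.81  2.36  3.93  1.24  1.59] [-0.02  0.75  2.45  4.15  1.25  1.62]
grasp 1 20 0 [-1.23  0.8   2.33  1.91  
[... 1950 characters left out ...]
20 40 [-1.23  0.79  1.82  1.09  1.44 -1.07] [-1.37  0.75  1.74  0.97  1.57 -1.01]
  place -1 20 None
grasp -1 30 -60 [-0.31  0.64  2.3   3.98  0.9  -1.75] [-0.11  0.49  2.36  4.25  0.89 -1.87]
grasp -1 30 -31 [-0.77  0.68  2.47  2.91  1.06 -1.57] [-0.88  0.6   2.66  2.83  1.16 -1.61]
grasp -1 30 -15 [-1.03  0.66  2.41  2.34  0.99 -1.51] [-1.28  0.52  2.53  2.08  1.   -1.48]
grasp -1 30 0 [-1.16  0.63  2.27  1.84  0.97 -1.31] [-1.4   0.49  2.33  1.54  1.02 -1.2 ]
grasp -1 30 20 [-1.22  0.64  2.05  1.33  1.1  -1.07] [-1.4   0.54  2.04  1.13  1.23 -0.97]
grasp -1 30 40 [-1.18  0.69  1.82  1.02  1.32 -0.95] [-1.32  0.63  1.74  0.9   1.47 -0.89]
  place -1 30 [-0.01  0.7   2.2   3.38  0.28  1.45]
```

```bash
python3 - <<'E'
from h import *
q=quat(-Z,xc)
T=lambda:round(telemetry.get_obs()["time"],2)
j=manip.ik(case(.03,.001,.15),q);print(np.round(j,2))
if abs(j[5])>1.2: q=quat(-Z,-xc);print(np.round(manip.ik(case(.03,.001,.15),q),2))
eoat.grasp(20);print(T())
manip.goto(case(.03,.001,.15),q);print(T())
manip.servo_line(case(.03,.001,.027),vel=.12);print(T(),telemetry.get_obs()["force"].round(1))
manip.servo_line(case(.03,.0225,.027),vel=.05);print(T(),telemetry.get_obs()["force"].round(1))
manip.servo_line(case(.03,-.0225,.027),vel=.07);print(T(),telemetry.get_obs()["force"].round(1))
manip.servo_line(case(.03,0,.0705),vel=.12)
manip.servo_line(case(.03,.056,.0708),vel=.08);print(T(),telemetry.get_obs()["force"].round(1))
manip.servo_line(case(.03,.03,.15),vel=.2);print(T(),telemetry.get_obs()["ee_pos"])
E
```

```text
[-0.06  0.55  1.49 -0.    1.1   0.08]
0.87
3.12
4.3 [0.5 0.2 0.8]
4.88 [ 0.5  0.4 -0.9]
5.67 [0.1 0.1 0.8]
7.08 [-0.5 -0.3  0.6]
7.65 [0.60930362 0.05293561 0.15023659]
```

```bash
cat >> h.py <<'E'
BP=np.array([.459,-.278,0]);AZ=np.radians(5);D=np.radians(12);GH=.182;S=-1
a0=np.array([np.cos(AZ),np.sin(AZ),0])
def stand(extra=0,dz=0): return tcp_for(Z,a0,D,S,BP+(GH+dz)*Z,extra)
# bottle tilted by t from vertical (t=90 flat), neck azimuth az: neck n, a
def bot(base,az,t,gh=None):
    a=np.array([np.cos(az),np.sin(az),0]); n=np.cos(t)*Z+np.sin(t)*a; aa=np.cos(t)*a-np.sin(t)*Z
    return tcp_for(n,aa,D,S,base+(GH if gh is None else gh)*n)
NAZ=np.arctan2(-xc[1],-xc[0])
E
python3 - <<'E'
from h import *
for nm,(p,q) in dict(prehi=stand(-.09,.13),pre=stand(-.09),g=stand(),lift=stand(0,.12)).items():
  j=manip.ik(p,q);print(nm,p.round(3),None if j is None else j.round(2))
for t in(0,30,60,75,87,90):
  for z in(.0375,.16):
    p,q=bot(case(.123,0,z),NAZ,np.radians(t));j=manip.ik(p,q);print(t,z,p.round(3),None if j is None else j.round(2))
# yaw variants of transit at tilt 60 above
for y in(-.278,-.1):
 for az in(5,60,120,172):
  for t in(60,):
   n=np.radians
   # grip point at fixed xy
   a=np.array([np.cos(n(az)),np.sin(n(az)),0]);nn=np.cos(n(t))*Z+np.sin(n(t))*a
   p,q=bot(np.array([.5,y,.3])-GH*nn,n(az),n(t));j=manip.ik(p,q);print(y,az,t,None if j is None else j.round(2))
E
```

```text
prehi [ 0.39  -0.284  0.327] [-1.56  0.45  2.26  1.41  1.41 -1.13]
pre [ 0.39  -0.284  0.197] [-1.56  0.87  2.34  1.51  1.36 -1.63]
g [ 0.477 -0.276  0.178] [-1.29  0.9   2.28  1.77  1.37 -1.61]
lift [ 0.477 -0.276  0.298] [-1.29  0.54  2.23  1.68  1.31 -1.2 ]
0 0.0375 [0.679 0.013 0.216] None
0 0.16 [0.679 0.013 0.338] None
30 0.0375 [0.593 0.025 0.183] [-0.08  0.95  0.83  0.05  2.2  -1.5 ]
30 0.16 [0.593 0.025 0.305] [-0.08  0.86  0.7   0.06  2.41 -1.49]
60 0.0375 [0.535 0.033 0.111] [-0.06  0.66  1.45  0.02  1.35 -1.5 ]
60 0.16 [0.535 0.033 0.233] [-0.06  0.53  1.33  0.02  1.6  -1.5 ]
75 0.0375 [0.522 0.035 0.066] [-0.05  0.6   1.72  0.01  0.87 -1.49]
75 0.16 [0.522 0.035 0.188] [-0.05  0.42  1.61  0.01  1.16 -1.48]
87 0.0375 [0.52  0.036 0.029] [-0.04  0.62  1.92 -0.04  0.45 -1.44]
87 0.16 [0.52  0.036 0.151] [-0.04  0.4   1.82 -0.02  0.77 -1.45]
90 0.0375 [0.521 0.035 0.019] [-0.03  0.63  1.97 -0.07  0.33 -1.4 ]
90 0.16 [0.521 0.035 0.142] [-0.03  0.4   1.87 -0.04  0.67 -1.44]
-0.278 5 60 [-0.74  0.27  1.61  0.26  1.06  0.64]
-0.278 60 60 [-0.78  0.4   1.41  0.31  1.42 -0.32]
-0.278 120 60 [-0.67  0.51  1.21  0.11  1.71 -1.2 ]
-0.278 172 60 [-0.54  0.52  1.19 -0.12  1.71 -1.98]
-0.1 5 60 [-0.41  0.16  1.77  0.18  0.94  0.99]
-0.1 60 60 [-0.51  0.26  1.62  0.33  1.27 -0.09]
-0.1 120 60 [-0.43  0.4   1.41  0.18  1.59 -0.97]
-0.1 172 60 [-0.29  0.44  1.34 -0.05  1.67 -1.71]
```

```bash
python3 - <<'E'
from h import *
p,d=eyes.read_camera("top");cv2.imwrite("pics/top1x.png",p)
p,q=stand(-.09,.13);manip.goto(p,q)
eoat.open_jaws()
p,q=stand(-.09);manip.servo_line(p,vel=.15)
print(telemetry.get_obs()["time"])
for n in("top","scene"):
  p,d=eyes.read_camera(n);cv2.imwrite(f"pics/{n}1.png",p);np.save(f"pics/{n}1.npy",d)
n=np.radians
for (g,az,t) in [((.459,-.278,.34),5,0),((.47,-.2,.36),45,15),((.47,-.12,.36),90,20),((.48,-.12,.36),120,30),((.5,0,.3),150,45)]:
  a=np.array([np.cos(n(az)),np.sin(n(az)),0]);nn=np.cos(n(t))*Z+np.sin(n(t))*a
  p,q=bot(np.array(g)-GH*nn,n(az),n(t));j=manip.ik(p,q);print(g,az,t,None if j is None else j.round(2))
E
```

```text
11.7
(0.459, -0.278, 0.34) 5 0 [-1.29  0.43  2.2   1.64  1.29 -1.05]
(0.47, -0.2, 0.36) 45 15 [-1.1   0.38  1.77  1.01  1.56 -0.65]
(0.47, -0.12, 0.36) 90 20 [-0.79  0.51  1.43  0.7   1.95 -0.79]
(0.48, -0.12, 0.36) 120 30 [-0.58  0.57  1.19  0.4   2.13 -1.03]
(0.5, 0, 0.3) 150 45 [-0.22  0.54  1.27  0.17  1.89 -1.26]
```

View pics/top1.png

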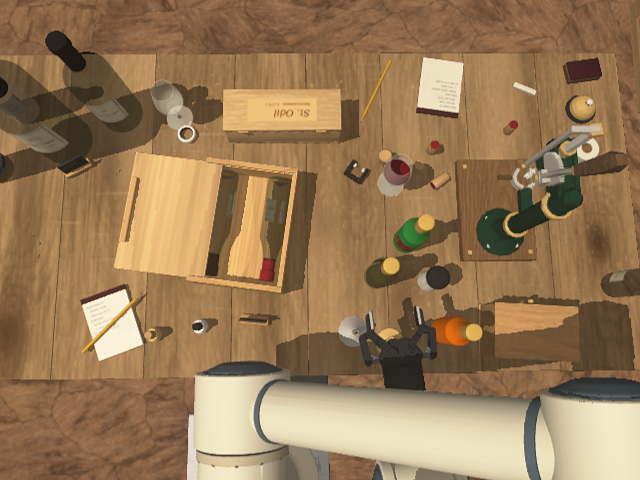

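View pics/scene1.png

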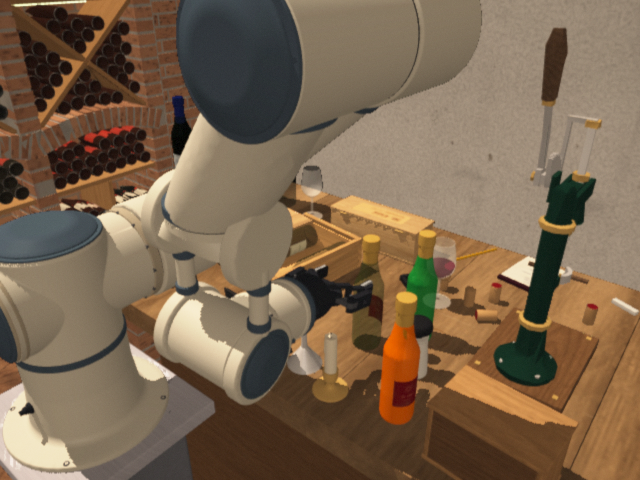

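The top view shows the two lying bottles now spread, the left one at the lid's edge (columns 207-237) and the right one at 262-287. The open fingers are at about (371,318) and (431,318), in front of the bottle, whose cap is at (390,265). I'll check the alignment numerically before closing in.

```bash
python3 - <<'E'
from h import *
o=telemetry.get_obs();print(o["ee_pos"],Ro.from_quat(o["tcp_rot"]).as_matrix().round(3).tolist(),stand(-.09)[0])
print("tcp",proj("top",o["ee_pos"]),"neck",proj("top",BP+.182*Z),"cap",proj("top",BP+.245*Z))
print("scene tcp",proj("scene",o["ee_pos"]),"neck",proj("scene",BP+.182*Z),"cap",proj("scene",BP+.245*Z))
p=cv2.imread("pics/top1.png");crop(p,"pics/c5.png",340,240,480,345,5.5)
p=cv2.imread("pics/scene1.png");crop(p,"pics/c6.png",290,220,430,360,4.2)
from scipy.optimize import least_squares
W=cloud("top",np.load("pics/top1.npy")).copy();W-=CX;W=np.stack([W@xc,W@yc,W[...,2]],-1)
m=(abs(W[...,0])<.128)&(abs(W[...,1])<.095)&(W[...,2]>.03)&(W[...,2]<.0705);P=W[m]
for nm,lo,hi in(("left",.0,.1),("right",-.1,.0)):
    for xr,r in(((0.0,.12),.0295),((-.125,-.06),.0155)):
      q=P[(P[:,0]>xr[0])&(P[:,0]<xr[1])&(P[:,1]>lo)&(P[:,1]<hi)]
      f=lambda s:np.hypot(q[:,1]-s[0]-s[1]*(q[:,0]-np.mean(xr)),q[:,2]-s[2])-r
      s=least_squares(f,[q[:,1].mean(),0,.0375],loss="soft_l1",f_scale=.002);print(nm,xr,s.x.round(4),len(q),"xmin",q[:,0].min().round(4))
E
```

```text
[ 0.38954698 -0.28404501  0.19747844] [[0.207, 0.087, 0.974], [0.019, -0.996, 0.085], [0.978, 0.001, -0.208]] [ 0.38952347 -0.28407841  0.1968241 ]
tcp [391.82105201 302.36139725] neck [386.51981573 268.46380131] cap [391.06255054 265.16204514]
scene tcp [350.49223584 276.37320461] neck [368.92887592 267.38199991] cap [370.44648187 238.39916567]
left (0.0, 0.12) [ 0.0666 -0.0058  0.0384] 816 xmin 0.0004
left (-0.125, -0.06) [0.067  0.0193 0.0385] 311 xmin -0.1223
right (0.0, 0.12) [-0.0634 -0.0026  0.0388] 1136 xmin 0.0001
right (-0.125, -0.06) [-0.0632  0.0284  0.0386] 343 xmin -0.1185
```

View pics/c5.png

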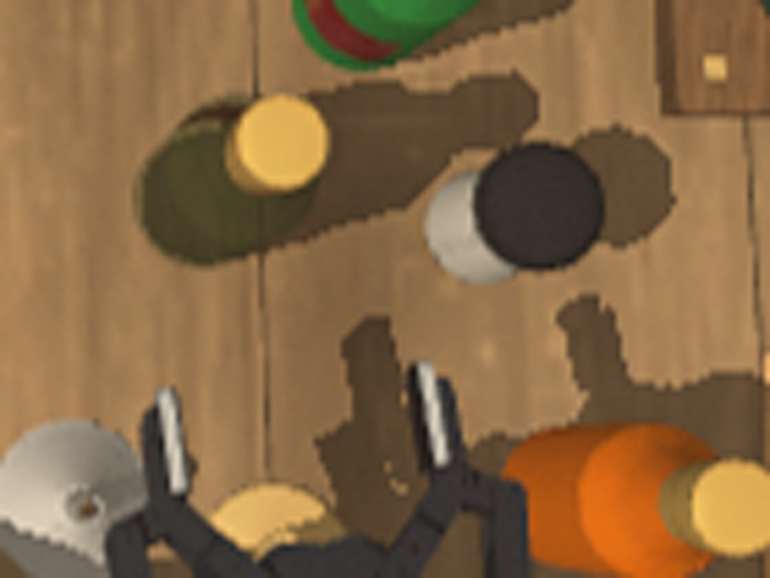

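View pics/c6.png

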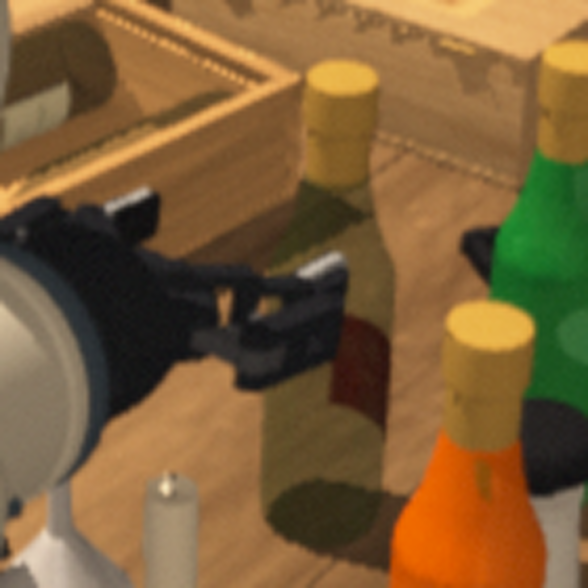

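```bash
python3 - <<'E'
from h import *
p,q=stand();manip.servo_line(p,vel=.1)
eoat.grasp(110)
o=telemetry.get_obs();print(o["time"],o["finger_gap"],o["force"].round(1))
p,q=stand(0,.005);manip.servo_line(p,vel=.03)
p,q=stand(0,.16);manip.servo_line(p,vel=.13)
o=telemetry.get_obs();print(o["time"],o["finger_gap"],o["force"].round(1),o["wrist_torque"].round(2))
for n in("top","scene"):
  p,d=eyes.read_camera(n);cv2.imwrite(f"pics/{n}2.png",p);np.save(f"pics/{n}2.npy",d)
E
```

```text
13.4167 0.3306666229894637 [-2.3 -0.4  3. ]
15.075 0.3322859001873486 [-0.2  0.6 -9.1] [-0.15  1.72 -0.02]
```

View pics/scene2.png

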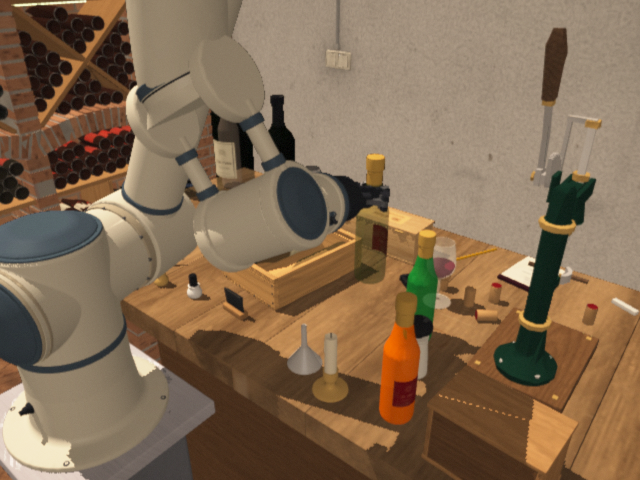

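```bash
cat >> h.py <<'E'
def gpose(g,az,t):
    az,t=np.radians(az),np.radians(t)
    a=np.array([np.cos(az),np.sin(az),0]);nn=np.cos(t)*Z+np.sin(t)*a
    return bot(np.array(g)-GH*nn,az,t)
BX,BY=.122,.0016
def inc(t,zb,bx=BX): return bot(case(bx,BY,zb),NAZ,np.radians(t))
E
python3 - <<'E'
from h import *
for w in [((.47,-.2,.36),45,15),((.48,-.12,.36),120,30)]:
  manip.goto(*gpose(*w));print(telemetry.get_obs()["time"])
manip.goto(*inc(60,.17));o=telemetry.get_obs();print(o["time"],o["finger_gap"],o["force"].round(1),o["wrist_torque"].round(2))
for n in("top","scene"):
  p,d=eyes.read_camera(n);cv2.imwrite(f"pics/{n}3.png",p);np.save(f"pics/{n}3.npy",d)
E
```

```text
15.8417
16.675
17.5167 0.3322593041054961 [-0.6  0.3 -8.5] [-0.03  0.09  0.03]
```

View pics/scene3.png

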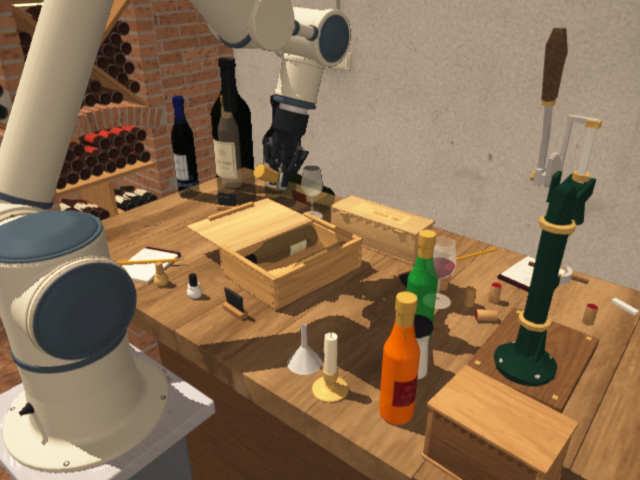

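View pics/top3.png

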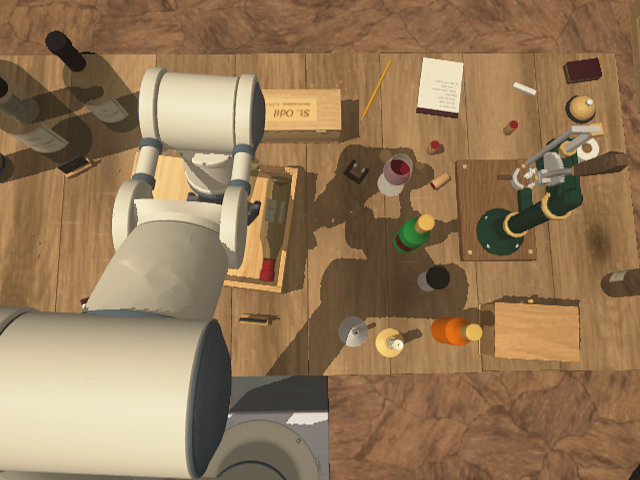

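```bash
python3 - <<'E'
from h import *
p=cv2.imread("pics/scene3.png").copy()
n=np.cos(np.radians(60))*Z-np.sin(np.radians(60))*xc; b=case(BX,BY,.17)
for s in(0,.135,.16,.245):
  u=proj("scene",b+s*n);print(s,u)
x0,y0=200,110
c=cv2.resize(p[110:260,200:380],None,fx=4.4,fy=4)
for s in(0,.135,.16,.245):
  u=proj("scene",b+s*n);cv2.circle(c,(int((u[0]-200)*4.4),int((u[1]-110)*4)),3,(0,0,255),-1)
cv2.imwrite("pics/c7.png",c)
E
```

```text
0 [326.65514152 197.31834986]
0.135 [291.00307606 184.29064184]
0.16 [283.75001503 181.64028315]
0.245 [257.32597515 171.98461041]
```

View pics/c7.png

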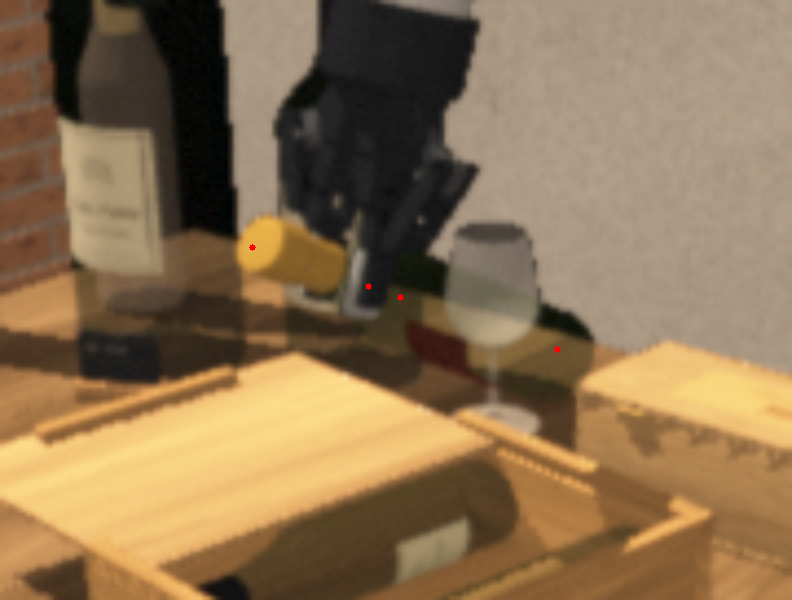

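View pics/c8.png

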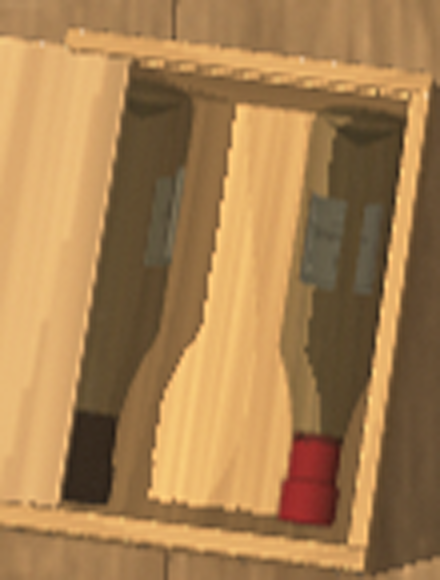

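```bash
python3 - <<'E'
from h import *
p,q=inc(60,.17);z=Ro.from_quat(q).as_matrix()[:,2];x=Ro.from_quat(q).as_matrix()[:,0];g=p-GO*z
c=cv2.resize(cv2.imread("pics/scene3.png")[150:210,240:320],None,fx=10,fy=10,interpolation=cv2.INTER_CUBIC)
for w,col in((-.011,(0,0,255)),(.011,(0,255,0))):
  for k in(0,.005,.01,.015,.0187):
    u=proj("scene",g+k*z+w*x-.0155*yc);cv2.circle(c,(int((u[0]+.5-240)*10),int((u[1]+.5-150)*10)),3,col,-1)
cv2.imwrite("pics/c9.png",c)
E
```

```text
(no output)
```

View pics/c9.png

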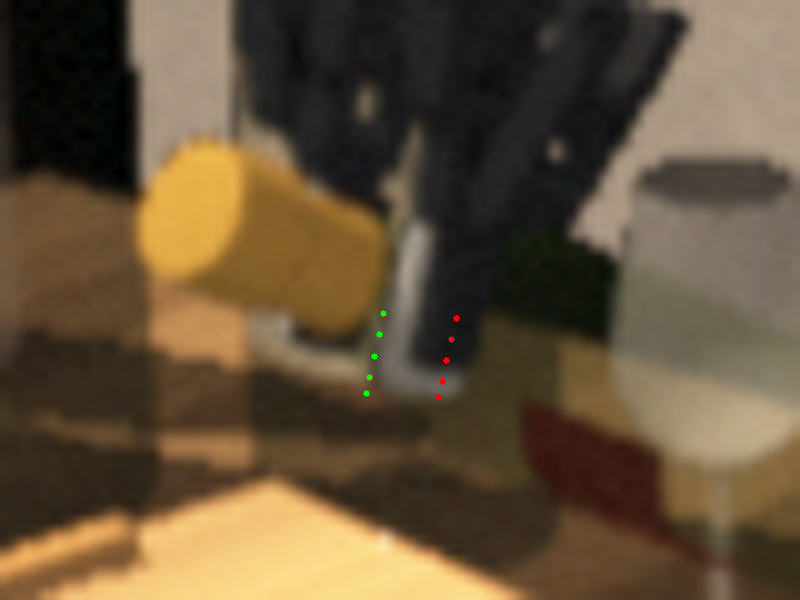

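```bash
cat >> h.py <<'E'
B2=np.array([.465,-.13,0])
def st2(az,d,extra=0,dz=0,gh=None):
    az=np.radians(az);a=np.array([np.cos(az),np.sin(az),0])
    return tcp_for(Z,a,np.radians(d),S,B2+((GH if gh is None else gh)+dz)*Z,extra)
E
python3 - <<'E'
from h import *
for az in(0,15,30,45,60,75,90):
  for d,e,dz in((12,0,.16),(12,0,0),(12,-.07,0),(6,-.08,0),(6,-.012,0),(6,-.012,.16)):
    p,q=st2(az,d,e,dz);j=manip.ik(p,q);print(az,d,e,dz,None if j is None else j.round(2))
E
```

```text
0 12 0 0.16 [-1.    0.39  2.54  2.1   1.25 -1.38]
0 12 0 0 None
0 12 -0.07 0 None
0 6 -0.08 0 None
0 6 -0.012 0 None
0 6 -0.012 0.16 [-1.07  0.62  2.65  2.08  1.53 -1.69]
15 12 0 0.16 [-1.13  0.39  2.37  1.66  1.31 -1.18]
15 12 0 0 [-1.13  1.04  2.49  1.82  1.44 -1.95]
15 12 -0.07 0 [-1.4   1.05  2.55  1.58  1.34 -2.04]
15 6 -0.08 0 [-1.47  1.21  2.55  1.5   1.39 -2.19]
15 6 -0.012 0 [-1.19  1.17  2.5   1.72  1.54 -2.09]
15 6 -0.012 0.16 [-1.19  0.51  2.43  1.66  1.44 -1.37]
30 12 0 0.16 [-1.14  0.43  2.18  1.39  1.44 -1.04]
30 12 0 0 [-1.14  0.89  2.26  1.48  1.36 -1.59]
30 12 -0.07 0 [-1.34  0.85  2.26  1.28  1.37 -1.54]
30 6 -0.08 0 [-1.38  0.96  2.25  1.24  1.44 -1.64]
30 6 -0.012 0 [-1.19  0.99  2.26  1.44  1.45 -1.67]
30 6 -0.012 0.16 [-1.19  0.52  2.21  1.4   1.53 -1.16]
45 12 0 0.16 [-1.1   0.49  1.99  1.2   1.59 -0.95]
45 12 0 0 [-1.1   0.85  2.06  1.22  1.44 -1.35]
45 12 -0.07 0 [-1.24  0.82  2.02  1.07  1.5  -1.3 ]
45 6 -0.08 0 [-1.28  0.91  2.    1.07  1.58 -1.36]
45 6 -0.012 0 [-1.13  0.93  2.04  1.21  1.53 -1.41]
45 6 -0.012 0.16 [-1.13  0.56  2.01  1.22  1.67 -1.03]
60
[... 224 characters left out ...]
92  1.84  1.04  1.66 -1.25]
60 6 -0.012 0.16 [-1.06  0.62  1.81  1.09  1.83 -0.95]
75 12 0 0.16 [-0.94  0.62  1.63  0.94  1.93 -0.87]
75 12 0 0 [-0.94  0.89  1.68  0.88  1.73 -1.13]
75 12 -0.07 0 [-1.03  0.88  1.57  0.82  1.84 -1.08]
75 6 -0.08 0 [-1.05  0.95  1.54  0.84  1.92 -1.1 ]
75 6 -0.012 0 [-0.97  0.95  1.65  0.9   1.82 -1.15]
75 6 -0.012 0.16 [-0.97  0.68  1.62  0.98  1.99 -0.9 ]
90 12 0 0.16 [-0.85  0.69  1.46  0.84  2.1  -0.88]
90 12 0 0 [-0.85  0.92  1.51  0.75  1.9  -1.1 ]
90 12 -0.07 0 [-0.92  0.94  1.37  0.72  2.02 -1.05]
90 6 -0.08 0 [-0.93  1.01  1.33  0.76  2.09 -1.05]
90 6 -0.012 0 [-0.87  0.98  1.47  0.78  1.98 -1.11]
90 6 -0.012 0.16 [-0.87  0.74  1.45  0.89  2.16 -0.88]
```

```bash
python3 - <<'E'
from h import *
T=lambda:(round(telemetry.get_obs()["time"],2),telemetry.get_obs()["force"].round(1))
manip.goto(*gpose((.48,-.12,.36),120,30))
manip.goto(*st2(30,12,0,.16))
manip.servo_line(st2(30,12,0,.01)[0],vel=.12)
manip.servo_line(st2(30,12,0,.001)[0],vel=.02);print(T())
eoat.open_jaws();print(T())
manip.servo_line(st2(30,12,-.06)[0],vel=.1)
manip.servo_line(*st2(30,6,-.06),vel=.1);print(T())
for n in("top","scene"):
  p,d=eyes.read_camera(n);cv2.imwrite(f"pics/{n}4.png",p);np.save(f"pics/{n}4.npy",d)
from scipy.optimize import least_squares
for n in("top","scene"):
  w=cloud(n,np.load(f"pics/{n}4.npy"))
  for zr,r in(((.21,.235),.0155),((.03,.13),.0295)):
    m=(np.hypot(w[...,0]-B2[0],w[...,1]-B2[1])<.04)&(w[...,2]>zr[0])&(w[...,2]<zr[1]);q=w[m]
    if len(q)<10: continue
    s=least_squares(lambda s:np.hypot(q[:,0]-s[0],q[:,1]-s[1])-r,B2[:2],loss="soft_l1",f_scale=.002);print(n,zr,s.x.round(4),len(q))
E
```

```text
(21.57, array([-0.1,  0.2, -7.5]))
(22.17, array([ 0.1, -1. ,  0.6]))
(23.22, array([ 0.5,  0.2, -0.5]))
top (0.03, 0.13) [ 0.4663 -0.1293] 71
scene (0.03, 0.13) [ 0.4654 -0.1311] 58
```

View pics/scene4.png

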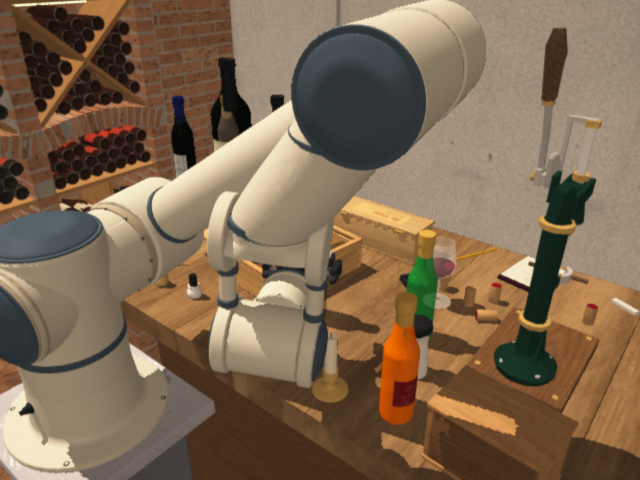

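```bash
cat >> h.py <<'E'
D=np.radians(6);EX=-.012
def bot(base,az,t,gh=None):
    a=np.array([np.cos(az),np.sin(az),0]); n=np.cos(t)*Z+np.sin(t)*a; aa=np.cos(t)*a-np.sin(t)*Z
    return tcp_for(n,aa,D,S,base+(GH if gh is None else gh)*n,EX)
E
python3 - <<'E'
from h import *
T=lambda:(round(telemetry.get_obs()["time"],2),telemetry.get_obs()["force"].round(1),telemetry.get_obs()["wrist_torque"].round(2),telemetry.get_obs()["finger_gap"].round(3))
for a in[gpose((.48,-.12,.36),120,30),inc(60,.17),inc(80,.17),inc(88,.17),inc(88,.0375)]:
  j=manip.ik(*a);print(None if j is None else j.round(2))
manip.servo_line(st2(30,6,-.012)[0],vel=.08)
eoat.grasp(115);print(T())
manip.servo_line(st2(30,6,-.012,.005)[0],vel=.03)
manip.servo_line(st2(30,6,-.012,.16)[0],vel=.12);print(T())
manip.goto(*gpose((.48,-.12,.36),120,30));print(T())
manip.goto(*inc(60,.17));print(T())
for n in("top","scene"):
  p,d=eyes.read_camera(n);cv2.imwrite(f"pics/{n}5.png",p);np.save(f"pics/{n}5.npy",d)
n=np.cos(np.radians(60))*Z-np.sin(np.radians(60))*xc; b=case(BX,BY,.17)
p,d=eyes.read_camera("scene")
c=cv2.resize(p[110:260,200:380],None,fx=4.4,fy=4,interpolation=cv2.INTER_CUBIC)
for s in(0,.135,.16,.245):
  u=proj("scene",b+s*n);cv2.circle(c,(int((u[0]+.5-200)*4.4),int((u[1]+.5-110)*4)),3,(0,0,255),-1)
cv2.imwrite("pics/c10.png",c)
E
```

```text
[-0.6   0.62  1.14  0.45  2.22 -1.01]
[-0.07  0.57  1.22  0.03  1.77 -1.5 ]
[-0.05  0.42  1.6   0.01  1.19 -1.48]
[-0.04  0.39  1.74 -0.01  0.94 -1.47]
[-0.04  0.61  1.85 -0.01  0.61 -1.46]Traceback (most recent call last):
  File "<stdin>", line 6, in <module>
  File "<stdin>", line 2, in <lambda>
AttributeError: 'float' object has no attribute 'round'
```

```bash
cat >> h.py <<'E'
def T():
    o=telemetry.get_obs();return round(o["time"],2),o["force"].round(1),o["wrist_torque"].round(2),round(o["finger_gap"],3)
E
python3 - <<'E'
from h import *
print(T())
manip.servo_line(st2(30,6,-.012,.005)[0],vel=.03)
manip.servo_line(st2(30,6,-.012,.16)[0],vel=.12);print(T())
manip.goto(*gpose((.48,-.12,.36),120,30));print(T())
manip.goto(*inc(60,.17));print(T())
n=np.cos(np.radians(60))*Z-np.sin(np.radians(60))*xc; b=case(BX,BY,.17)
p,d=eyes.read_camera("scene")
c=cv2.resize(p[110:260,200:380],None,fx=4.4,fy=4,interpolation=cv2.INTER_CUBIC)
for s in(0,.135,.16,.245):
  u=proj("scene",b+s*n);cv2.circle(c,(int((u[0]+.5-200)*4.4),int((u[1]+.5-110)*4)),3,(0,0,255),-1)
cv2.imwrite("pics/c10.png",c)
E
```

```text
(24.63, array([-1.2, -1.3,  3.2]), array([-0.14,  0.07, -0.1 ]), 0.316)
(26.39, array([ 1. , -0.2, -8.5]), array([-0.93,  1.52,  0.03]), 0.318)
(27.59, array([ 0.4,  0.4, -8.3]), array([-0.98, -0.56,  0.04]), 0.317)
(28.45, array([-0.1,  0.7, -8. ]), array([-0.11, -0.19,  0.05]), 0.318)
```

View pics/c10.png

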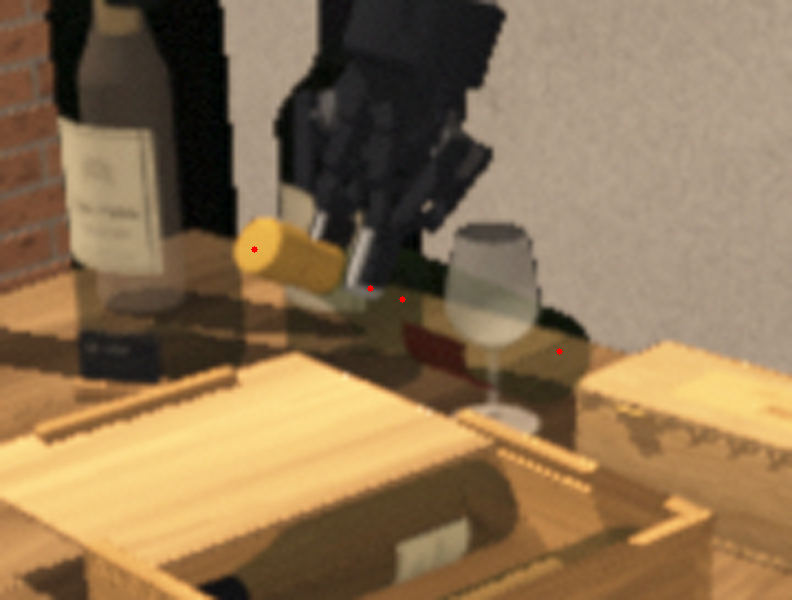

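```bash
python3 - <<'E'
from h import *
manip.servo_line(*inc(75,.15),vel=.08);print(T())
manip.servo_line(*inc(88,.13),vel=.08);print(T())
t=88
n=np.cos(np.radians(t))*Z-np.sin(np.radians(t))*xc; b=case(BX,BY,.13)
p,d=eyes.read_camera("scene");cv2.imwrite("pics/scene6.png",p)
c=cv2.resize(p[140:290,200:380],None,fx=4.4,fy=4,interpolation=cv2.INTER_CUBIC)
for s in(0,.135,.16,.245):
  u=proj("scene",b+s*n);cv2.circle(c,(int((u[0]+.5-200)*4.4),int((u[1]+.5-140)*4)),3,(0,0,255),-1)
cv2.imwrite("pics/c11.png",c)
p,d=eyes.read_camera("top");cv2.imwrite("pics/top6.png",p)
E
```

```text
(29.48, array([-0.2, -0.4, -8.2]), array([ 0.03,  0.41, -0.04]), 0.314)
(30.39, array([-0.7,  0.8, -7.3]), array([0.09, 0.84, 0.04]), 0.318)
```

View pics/c11.png

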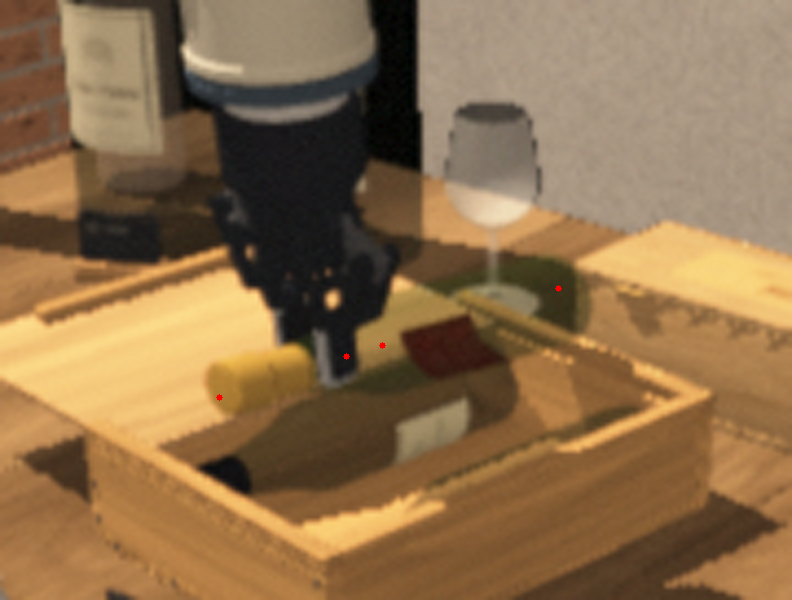

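View pics/top6.png

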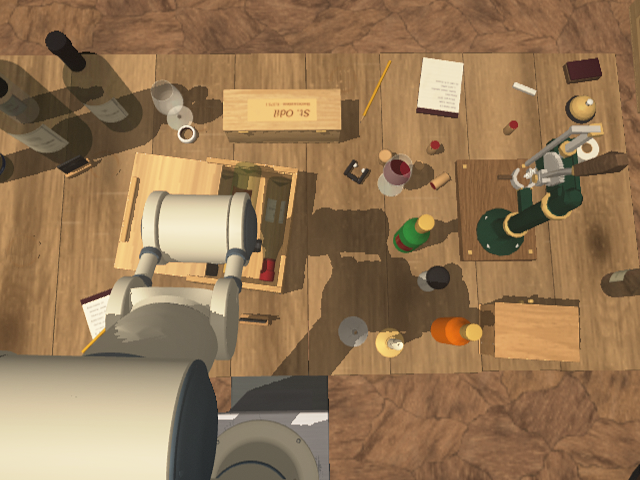

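```bash
cat >> h.py <<'E'
def gin(t,zg,x=None):  # grip point height zg, commanded tilt t
    t=np.radians(t);n=np.cos(t)*Z-np.sin(t)*xc
    g=case(BX-.182 if x is None else x,BY,zg); return bot(g-GH*n,NAZ,t)
E
python3 - <<'E'
from h import *
manip.servo_line(*gin(90,.13),vel=.06);print(T())
manip.servo_line(*gin(90,.085),vel=.06);print(T())
manip.servo_line(*gin(90,.060),vel=.04);print(T())
for z in(.055,.051,.048):
  manip.servo_line(*gin(90,z),vel=.02);print(z,T())
p,d=eyes.read_camera("scene");cv2.imwrite("pics/scene7.png",p)
crop(p,"pics/c12.png",200,140,380,290,4.4)
p,d=eyes.read_camera("top");cv2.imwrite("pics/top7.png",p);crop(p,"pics/c13.png",190,140,310,300,3.7)
E
```

```text
(30.75, array([ 0.8,  0.4, -7.5]), array([0.14, 0.88, 0.01]), 0.314)
(31.65, array([-0.3,  0.7, -7.9]), array([0.09, 0.94, 0.  ]), 0.32)
(32.42, array([ 0.5,  0.5, -8.2]), array([ 0.13,  0.9 , -0.01]), 0.312)
0.055 (32.83, array([-0.4, -0.2, -8.4]), array([0.14, 0.96, 0.08]), 0.317)
0.051 (33.17, array([ 0. , -0.7, -8.7]), array([ 0.12,  0.84, -0.02]), 0.321)
0.048 (33.48, array([-1.6,  0.8, -8.1]), array([0.14, 0.91, 0.06]), 0.318)
```

View pics/c12.png

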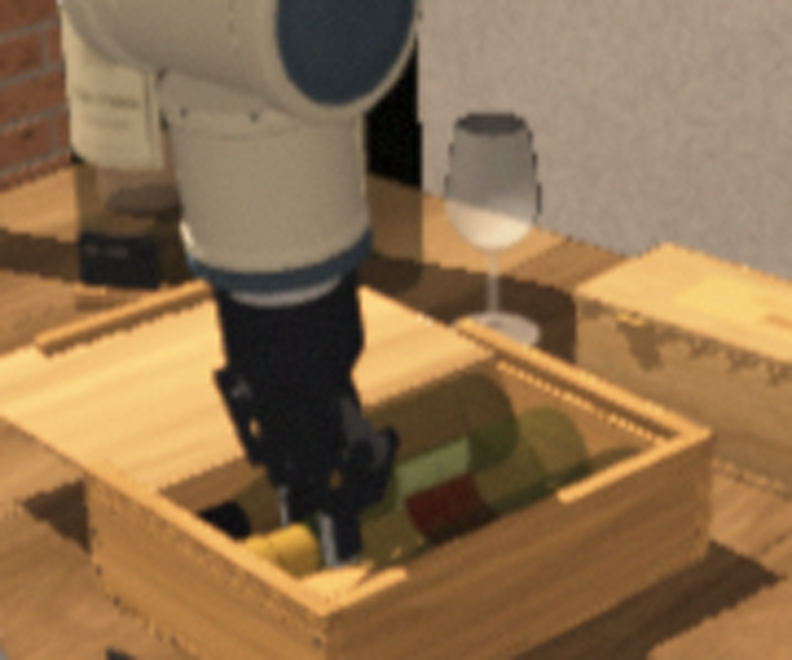

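View pics/c13.png

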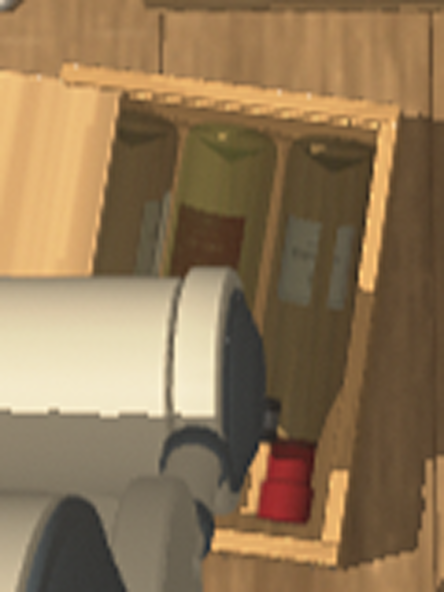

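```bash
python3 - <<'E'
from h import *
for z in(.0465,.045,.044,.043):
  manip.servo_line(*gin(90,z),vel=.015)
  f=[T()[1:3] for _ in range(1)]
  F=[];W=[]
  for _ in range(4): manip.sleep(.03);o=telemetry.get_obs();F.append(o["force"][2]);W.append(o["wrist_torque"][1])
  print(z,np.mean(F).round(2),np.mean(W).round(2),T()[0])
  if np.mean(F)>-5: break
p,d=eyes.read_camera("top")
W=cloud("top",d)-CX;W=np.stack([W@xc,W@yc,W[...,2]],-1)
for x in(.03,.05,.07,.09,.105):
  m=(abs(W[...,0]-x)<.008)&(abs(W[...,1]-BY)<.028)&(W[...,2]>.04)&(W[...,2]<.1);q=W[m]
  if len(q)>5: print(x,np.percentile(q[:,2],95).round(4),len(q))
  m=(abs(W[...,0]-x)<.008)&(abs(W[...,1]+.064)<.02)&(W[...,2]>.04)&(W[...,2]<.1);q=W[m]
  if len(q)>5: print("  right",x,np.percentile(q[:,2],95).round(4),len(q))
E
```

```text
0.0465 -8.09 0.87 33.96
0.045 -7.47 0.69 34.34
0.044 -6.66 0.66 34.73
0.043 -5.99 0.62 35.11
0.03 0.0731 120
  right 0.03 0.0705 120
0.05 0.0726 165
  right 0.05 0.0709 119
0.07 0.0718 164
  right 0.07 0.0709 119
0.09 0.0708 159
  right 0.09 0.071 113
0.105 0.0702 161
  right 0.105 0.0703 113
```

```bash
python3 - <<'E'
from h import *
manip.servo_line(*gin(90,.042),vel=.015);print(T())
eoat.open_jaws();print(T())
p,d=eyes.read_camera("scene");cv2.imwrite("pics/scene8.png",p);crop(p,"pics/c14.png",200,140,380,290,4.4)
p,d=eyes.read_camera("top");cv2.imwrite("pics/top8.png",p);crop(p,"pics/c15.png",190,140,310,300,3.7)
W=cloud("top",d)-CX;W=np.stack([W@xc,W@yc,W[...,2]],-1)
for x in(.03,.05,.07,.09,.105):
  for nm,y in(("third",BY),("right",-.064)):
    m=(abs(W[...,0]-x)<.008)&(abs(W[...,1]-y)<.02)&(W[...,2]>.04)&(W[...,2]<.1);q=W[m]
    if len(q)>5: print(nm,x,np.percentile(q[:,2],95).round(4),len(q))
E
```

```text
(35.41, array([ 0.6,  0.8, -4.8]), array([ 0.08,  0.56, -0.03]), 0.318)
(36.01, array([-0.2,  0.1, -0.2]), array([ 0.08,  0.05, -0.01]), 1.001)
third 0.03 0.0707 75
right 0.03 0.0707 117
third 0.05 0.0711 118
right 0.05 0.0707 118
third 0.07 0.0699 117
right 0.07 0.0715 115
third 0.09 0.0705 118
right 0.09 0.0717 115
third 0.105 0.0713 115
right 0.105 0.0703 113
```

View pics/c14.png

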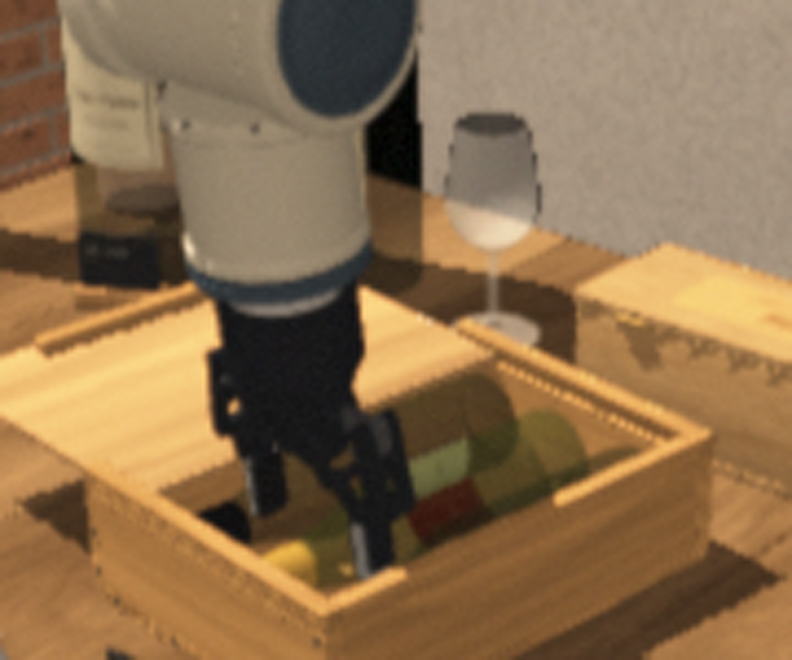

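View pics/c15.png

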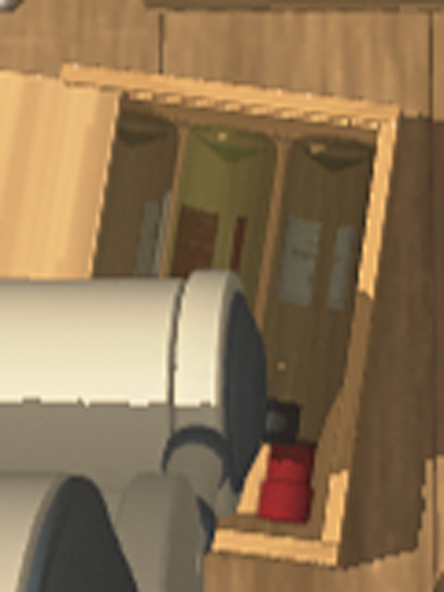

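```bash
python3 - <<'E'
from h import *
o=telemetry.get_obs()
manip.servo_line(o["ee_pos"]+[0,0,.15],vel=.12)
q=quat(-Z,xc)
manip.goto(case(0,.315,.16),q)
eoat.grasp(20);print(T())
p,d=eyes.read_camera("top");cv2.imwrite("pics/top9.png",p);crop(p,"pics/c16.png",110,140,310,300,3.7)
W=cloud("top",d)-CX;W=np.stack([W@xc,W@yc,W[...,2]],-1)
from scipy.optimize import least_squares
m=(abs(W[...,0])<.128)&(abs(W[...,1])<.095)&(W[...,2]>.03)&(W[...,2]<.0705);P=W[m]
for nm,lo,hi in(("left",.035,.1),("third",-.027,.03),("right",-.1,-.035)):
    for xr,r in(((0.0,.12),.0295),((-.125,-.06),.0155)):
      k=P[(P[:,0]>xr[0])&(P[:,0]<xr[1])&(P[:,1]>lo)&(P[:,1]<hi)]
      f=lambda s:np.hypot(k[:,1]-s[0]-s[1]*(k[:,0]-np.mean(xr)),k[:,2]-s[2])-r
      s=least_squares(f,[k[:,1].mean(),0,.0375],loss="soft_l1",f_scale=.002);print(nm,xr,s.x.round(4),len(k),"xmin",k[:,0].min().round(4))
m=(abs(W[...,2]-.0775)<.006)&(abs(W[...,0]+.1)<.02)&(W[...,1]<.4)&(W[...,1]>.04);print("lid y",W[m][:,1].min(),W[m][:,1].max())
E
```

```text
(40.1, array([-0.1, -0.5, -1.1]), array([-0.01, -0.04, -0.01]), -0.003)
left (0.0, 0.12) [ 0.0664 -0.0034  0.0384] 809 xmin 0.0001
left (-0.125, -0.06) [0.0669 0.0194 0.0387] 311 xmin -0.1222
third (0.0, 0.12) [ 0.0027 -0.003   0.0387] 1192 xmin 0.0
third (-0.125, -0.06) [0.0028 0.0051 0.0386] 379 xmin -0.1226
right (0.0, 0.12) [-0.0635  0.0004  0.0387] 1132 xmin 0.0001
right (-0.125, -0.06) [-0.0636  0.0008  0.0386] 343 xmin -0.1185
lid y 0.0686350855041622 0.2748531014837227
```

View pics/c16.png

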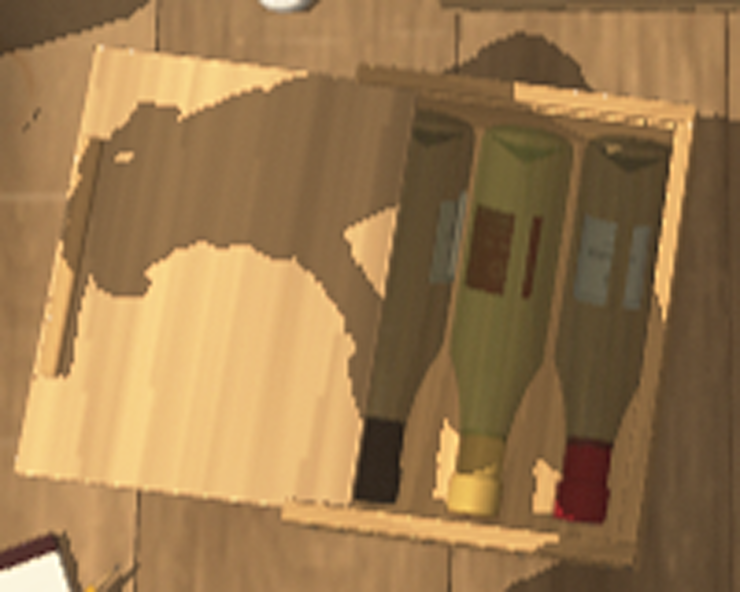

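All three bottles lie flat, with their caps at the near end at about (378,460), (473,490) and (583,480). Next I shut the lid.

```bash
python3 - <<'E'
from h import *
manip.servo_line(case(0,.30,.0725),vel=.12);print(T())
manip.servo_line(case(0,.16,.0725),vel=.08);print(T())
manip.servo_line(case(0,.122,.0725),vel=.05);print(T(), (telemetry.get_obs()["ee_pos"]-CX)@yc)
p,d=eyes.read_camera("top");cv2.imwrite("pics/top10.png",p);crop(p,"pics/c17.png",110,140,310,300,3.7)
W=cloud("top",d)-CX;W=np.stack([W@xc,W@yc,W[...,2]],-1)
for x in(-.1,.1):
  m=(abs(W[...,2]-.0775)<.005)&(abs(W[...,0]-x)<.015)&(W[...,1]<.2);print("lid outer y",W[m][:,1].max(),W[m][:,1].min())
E
```

```text
(41.04, array([ 0.4, -0.1,  0.1]), array([ 0.01, -0.02,  0.01]), -0.001)
(42.94, array([ 0.6, -0.6,  0. ]), array([-0.01, -0.  , -0.04]), -0.001)
(43.85, array([-0.3, -0.3,  1. ]), array([ 0.  , -0.06,  0.05]), 0.002) 0.12203266361095583
lid outer y 0.10829601856944404 -0.5701755255194227
lid outer y 0.1110644030398742 -0.5788650823955492
```

View pics/c17.png

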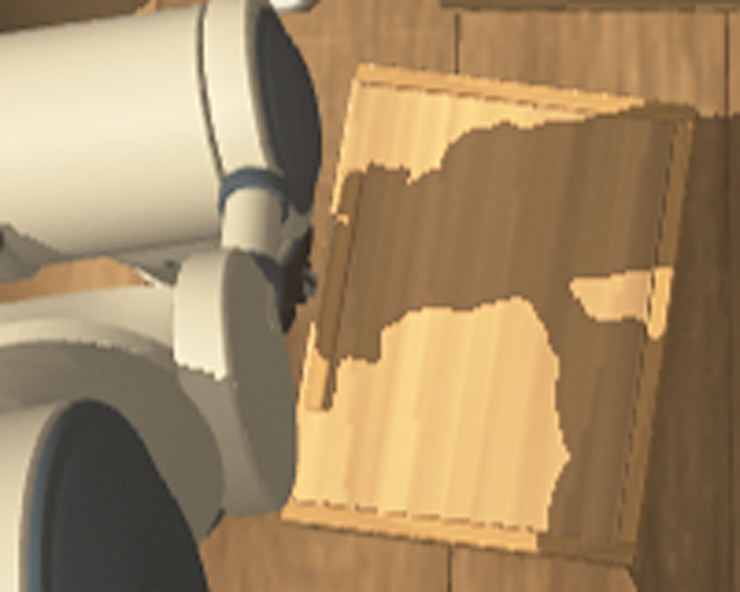

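```bash
python3 - <<'E'
from h import *
y=.122
while y>.112:
  y-=.0007
  manip.servo_line(case(0,y,.0725),vel=.01)
  F=[]
  for _ in range(4): manip.sleep(.02);F.append(telemetry.get_obs()["force"]@yc)
  print(round(y,4),np.mean(F).round(2),T()[0])
  if np.mean(F)>6: break
E
```

```text
0.1213 -0.03 44.22
0.1206 1.11 44.53
0.1199 1.13 44.85
0.1192 0.42 45.17
0.1185 0.2 45.48
0.1178 0.38 45.8
0.1171 5.46 46.12
0.1164 10.11 46.43
```

```bash
python3 - <<'E'
from h import *
manip.servo_line(case(0,.17,.085),vel=.1)
manip.servo_line(case(0,.30,.25),vel=.2)
j=telemetry.get_obs()["joint_pos"].copy();j[0]+=.7;manip.movej(j);print(T())
for n in("top","scene"):
  p,d=eyes.read_camera(n);cv2.imwrite(f"pics/{n}11.png",p)
  if n=="top":
    crop(p,"pics/c18.png",180,140,310,300,4)
    W=cloud("top",d)-CX;W=np.stack([W@xc,W@yc,W[...,2]],-1)
    for x in(-.1,-.05,.05,.1):
      m=(abs(W[...,2]-.0775)<.005)&(abs(W[...,0]-x)<.015)&(abs(W[...,1])<.2);print("lid outer y",np.sort(W[m][:,1])[-4:])
E
```

```text
(50.08, array([ 0.4, -0.1,  0.7]), array([ 0.02, -0.  , -0.05]), 0.003)
lid outer y [0.10736035 0.10775359 0.1078518  0.1081627 ]
lid outer y [0.10701583 0.10710648 0.10753679 0.10764479]
lid outer y [0.10723132 0.1075382  0.10758769 0.10775559]
lid outer y [0.10696164 0.107045   0.10754869 0.1075895 ]
```

View pics/c18.png

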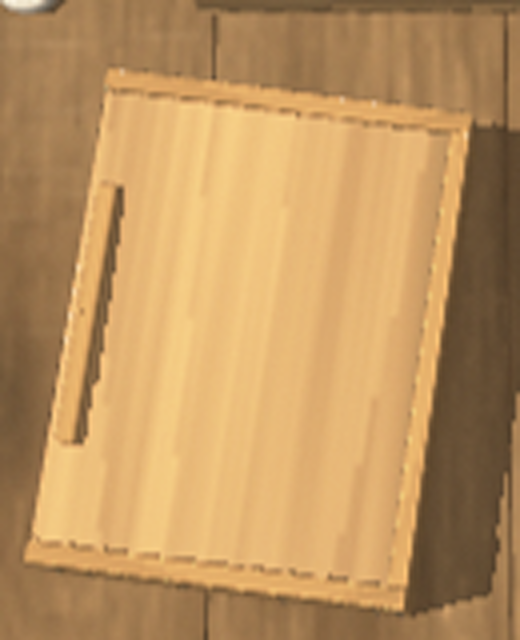

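View pics/scene11.png

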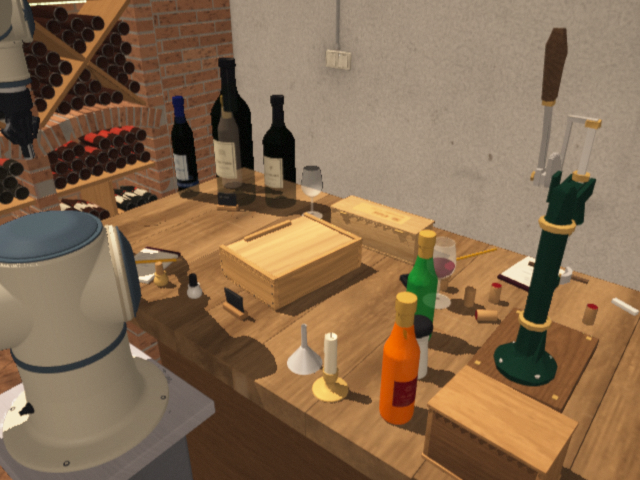

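The lid is flush and hit a firm stop. Its outer edge moved from y = 0.275 to 0.108, about the full 165 mm travel. The bystanders are all standing and the arm is clear, so I'm handing in.

```bash
python3 -c "
from rig import manip
manip.hand_in()"
```

```text
the job is handed in; nothing more can be done
```

The third bottle is in the case with the other two, the lid is shut, and the job is handed in. The robot clock read about 50 s of the 72 s at the last check.

**What I did**
- I pushed the two lying bottles apart with the shut fingers and drew the lid fully out.
- My first grip on the standing bottle's neck was too deep for the fingers to open between the neighbouring necks. I stood the bottle back on the counter and gripped it again nearer the fingertips.
- I tilted it flat and lowered it between the other two until its base touched. I let go with the neck only about 4 mm up, then pushed the lid shut by its outer edge.

**Last checks**
- **Bottles before closing:** the fitted body and neck centres agreed in height to within 0.3 mm on all three bottles, so they lie level. All necks were at the -x end, with tops 118–123 mm from the case's centre. The depth image read about 1 mm high throughout.
- **Lid:** it ran into a firm stop at about 10 N. The outer edge had moved about 167 mm against the nominal 165 mm, within camera error, and it looks flush in the picture.
- **Bystanders:** the pump, wine glass, stopper and price tag all stand in the last picture.

**Could not check**
- The bottle drooped by up to about 3° in the grip while held flat, so I watched the contact force while lowering it.
- I could not measure the contact force between the bottle and the case at release. It settled the last few millimetres on its own.
- The bottles could not be seen once the lid was shut.

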